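# Knock out the stuck fork pins and free the links

### The arm

A 6-joint arm with a two-finger parallel gripper is mounted at the origin on a cart in front of the work surface, level with it; the furniture and walls round the work are solid. World frame = base frame: x ahead of the robot, y to its left, z up, the work surface at z = 0. Lengths are in mm, angles in rad, forces in N, time in s.
With the tool pointing down it reaches from about 350 to 725 mm from the base axis. Payload 4.3 kg.
Tool frame: the origin (TCP) lies midway between the tips of the shut fingers; the grasp point (between the pads) lies 19 mm behind it; z points along the fingers, y is the line along which they close (so a half turn about z gives the same grasp; the last joint's range is limited). The gripper opens to 85 mm and grips with 20 to 120 N. Pads are 22 mm wide; open, the fingers measure 114 mm over their backs; the gripper's body (76 mm by 85 mm) begins 54 mm behind the grasp point. The pads swing forward as they close: fully open they stand 13 mm farther back than shut.
Start: joints at [-1.224, 0.377, 0.081, 1.274, 0, 1.46], TCP at [253.636, -516.077, 231.329] pointing down, gripper open.
Joint ranges: [-2.72, 2.72], [-0.84, 1.66], [-1.02, 1.22], [-1.77, 2.12], [-1.37, 1.28], [-3.14, 3.14]. Speed limits (rad/s): [2.57, 2.57, 3.14, 3.14, 3.14, 3.14].

### API

Orientations are given as a unit quaternion [x, y, z, w].
In Python, from rig import robot, viewer, finder gives the robot as it stands.
- The arm moves only by the shell command python3 -m jog 'ROWS' [FORCE]. ROWS is JSON, a list of rows, each an object of numbers: "jaw": the finger opening in m, from 0 to 0.0854; "x", "y", "z": the shift along the world's x, y, z in m; "turn": the turn about the world's z in rad. A call has 1 to 20 rows; each row is the pose to reach, as a shift and turn from the pose commanded when the call began; what a row does not reach only later rows make up. A row lasts 1/8 s, in which the tool goes at most 62.5 mm and 10.7 degrees, less where a joint would pass 70% of its speed; a pose out of reach is approached as far as the arm can. A call with a gripper value outside its range is refused whole. The fingers move at their own pace and stop on an object; FORCE is the grip in N (left out, the last holds). Time passes only in rows, so rows that repeat a pose let the fingers close. It gives the time, the measured TCP pose, the force, the opening and the grip force at its end, in the units of the state.
- robot.get_state(): the state, without advancing time (a new reading comes with each control period).
- viewer.grab_frame(name): name is "scene" or "top" or "wrist"; returns the picture (400x640x3 uint8, red, green, blue); there is no depth.
- viewer.camera_info(name): a dict with "vertical_fov" (degrees; the focal length in pixels is half the picture's height over the tangent of half this angle, whatever the lens; pixels are square), "cx", "cy" (the principal point, pixels), "rvec" (rotation vector, rad) and "tvec" (3), from world to camera coordinates, as OpenCV has them; the wrist camera has in their place "mount" (4x4, takes a point from camera to tool coordinates, whose origin is the TCP and whose axes are the flange's). Camera axes: x right, y down, z forward; pixel columns grow to the right and rows downward; lengths in mm; the calibration is good to about 2 mm. A picture is of the moment at which its call begins: read the wrist's pose just before it. camera_info takes no time and is no camera call.
- robot.close_job(): hands the job in; it is judged then, once.
Trained networks look in the newest picture that a camera, given by its name, has taken for a name from the list of things; names that differ only in an ending like _2 or _b are one class to them, and where a whole thing is asked for, a point or a joint stands for the part that bears it (a point fixed in the world has none). Each returns a list of dicts, best first, with "confidence" (0 to 1); they miss things now and then, are a little off and sometimes report something else, mostly with a low value. They report only what shows in the picture. A call takes as long as a camera call. They do not tell look-alikes from the thing itself.
- finder.recognise(target, camera): "uv" ([column, row] in pixels, amid what is visible of it).
- finder.masks_of(target, camera): "region" (400x640 bool, what is visible of it) and "uv" ([column, row] in pixels, amid what is visible of it).
- finder.place_of(target, camera): "uv" ([column, row] in pixels: a listed point, or the origin of a listed thing).
The state is a dict: "clock": time; "q": joint angles; "qd": joint speeds; "effort": joint torques, N m; "ee_pos": TCP position; "ee_rot": TCP orientation; "wrist_force": force on the tool from outside, world axes, zero at the start; "wrist_torque": the same for the moment, N m; "grip_width": opening from 0.0 (shut) to 1.0 (fully open); "grasp_force": force on a finger pad.
Only numpy, scipy, OpenCV 4.12 (cv2) and the standard library are available. Lean on these libraries where they do the work, as an engineer would, in place of code of your own. Each camera call takes 0.05 s, during which the arm holds its last target. There are 200 camera calls.

### The job

Each link still in the fork fixture is locked by a stuck pin: of the three look-alike punches take the one whose tip just fits the pin holes and drive those pins down from above until they are clear of the links. Never set the too-thin or too-thick punch on the fixture. Draw every link out of its fork, lay them all flat on the floor of the steel tray, leave all three punches hanging upright in the wooden stand, and leave the other things where they are.

Things in the scene. Friction and masses are not known exactly. Their poses are not given: they have to be found in the camera images.
- fixture: fixed steel fixture, 280 mm (y) x 73 mm (x), with four forks in a row; origin on the worktop under the middle of the row of pin holes, x points away from the forks' open (robot) side. Common deck 12 mm thick, top at z 62 mm, reaching 45 mm before the hole axes; back wall 16 mm behind them. A 12 mm hole runs straight down through each fork's cheek, link and deck
- stand: light wooden rack, 44 (x) x 182 (y) x 70 mm, fixed: a 14 mm board on two end boards, open in front so that the punch tips show below the board; three vertical 20 mm through holes at y = -55, 0 and 55 mm; each holds a punch, in any order, that hangs by its collar; origin at the centre of its underside
- tray: loose dark steel tray, 250 (its x) x 150 (its y) x 25 mm, walls and floor 5 mm, 0.6 kg; origin at the centre of its underside
- fork_0 (a point): centre of the mouth of the pin hole (12 mm) of fork 0, on top of its upper cheek; axes as the fixture. The cheek is 32 mm (x) x 40 mm (y), from z 76 to 88 mm, over a slot 14 mm high that is open to the front and sides
- pin_0 (a joint): pin of this fork, 10 mm thick, 38 mm long, tight (about 9 N moves it, it stays where it is left): distance driven down, 0 to 0.034 m (end stop). At 0 its top is 2 mm below the hole's mouth; it starts at 0 to 0.004. From 0.025 on it is clear of the link, 0.030 is safe. A fork without a link keeps its pin
- link_0_grip (a point): link in fork 0 (may be absent): aluminium bar 80x28x12 mm, flat in the slot, with an upright boss 16 (y) x 20 (x) x 26 mm near its free end. Point: in the boss, 25 mm above the underside, 13 mm below its top. Link x points into the fork: bar from -14 to +66 mm, pin eye (12 mm) at +52 mm. Once free, draw it straight out 30 mm or more (40 is safe), then lift. 0.12 kg
- fork_1 (a point): centre of the mouth of the pin hole (12 mm) of fork 1, on top of its upper cheek; axes as the fixture. The cheek is 32 mm (x) x 40 mm (y), from z 76 to 88 mm, over a slot 14 mm high that is open to the front and sides
- pin_1 (a joint): pin of this fork, 10 mm thick, 38 mm long, tight (about 9 N moves it, it stays where it is left): distance driven down, 0 to 0.034 m (end stop). At 0 its top is 2 mm below the hole's mouth; it starts at 0 to 0.004. From 0.025 on it is clear of the link, 0.030 is safe. A fork without a link keeps its pin
- link_1_grip (a point): link in fork 1 (may be absent): aluminium bar 80x28x12 mm, flat in the slot, with an upright boss 16 (y) x 20 (x) x 26 mm near its free end. Point: in the boss, 25 mm above the underside, 13 mm below its top. Link x points into the fork: bar from -14 to +66 mm, pin eye (12 mm) at +52 mm. Once free, draw it straight out 30 mm or more (40 is safe), then lift. 0.12 kg
- fork_2 (a point): centre of the mouth of the pin hole (12 mm) of fork 2, on top of its upper cheek; axes as the fixture. The cheek is 32 mm (x) x 40 mm (y), from z 76 to 88 mm, over a slot 14 mm high that is open to the front and sides
- pin_2 (a joint): pin of this fork, 10 mm thick, 38 mm long, tight (about 9 N moves it, it stays where it is left): distance driven down, 0 to 0.034 m (end stop). At 0 its top is 2 mm below the hole's mouth; it starts at 0 to 0.004. From 0.025 on it is clear of the link, 0.030 is safe. A fork without a link keeps its pin
- link_2_grip (a point): link in fork 2 (may be absent): aluminium bar 80x28x12 mm, flat in the slot, with an upright boss 16 (y) x 20 (x) x 26 mm near its free end. Point: in the boss, 25 mm above the underside, 13 mm below its top. Link x points into the fork: bar from -14 to +66 mm, pin eye (12 mm) at +52 mm. Once free, draw it straight out 30 mm or more (40 is safe), then lift. 0.12 kg
- fork_3 (a point): centre of the mouth of the pin hole (12 mm) of fork 3, on top of its upper cheek; axes as the fixture. The cheek is 32 mm (x) x 40 mm (y), from z 76 to 88 mm, over a slot 14 mm high that is open to the front and sides
- pin_3 (a joint): pin of this fork, 10 mm thick, 38 mm long, tight (about 9 N moves it, it stays where it is left): distance driven down, 0 to 0.034 m (end stop). At 0 its top is 2 mm below the hole's mouth; it starts at 0 to 0.004. From 0.025 on it is clear of the link, 0.030 is safe. A fork without a link keeps its pin
- link_3_grip (a point): link in fork 3 (may be absent): aluminium bar 80x28x12 mm, flat in the slot, with an upright boss 16 (y) x 20 (x) x 26 mm near its free end. Point: in the boss, 25 mm above the underside, 13 mm below its top. Link x points into the fork: bar from -14 to +66 mm, pin eye (12 mm) at +52 mm. Once free, draw it straight out 30 mm or more (40 is safe), then lift. 0.12 kg
- punch_thin_grip (a point): drift punch with a 4 mm wide tip, 111 mm long, 0.11 kg: centre of its round grip (18 mm wide, 45 mm long); z runs up, away from the tip. Below the point: collar 30 mm wide from 22.5 to 28.5 mm, shank 14 mm wide to 48.5 mm, tip to its flat end at 88.5 mm. In the stand it hangs upright by the collar, tip end 10 mm above the worktop
- punch_mid_grip (a point): drift punch with a 8 mm wide tip, 111 mm long, 0.11 kg: centre of its round grip (18 mm wide, 45 mm long); z runs up, away from the tip. Below the point: collar 30 mm wide from 22.5 to 28.5 mm, shank 14 mm wide to 48.5 mm, tip to its flat end at 88.5 mm. In the stand it hangs upright by the collar, tip end 10 mm above the worktop
- punch_thick_grip (a point): drift punch with a 13.6 mm wide tip, 111 mm long, 0.11 kg: centre of its round grip (18 mm wide, 45 mm long); z runs up, away from the tip. Below the point: collar 30 mm wide from 22.5 to 28.5 mm, shank 14 mm wide to 48.5 mm, tip to its flat end at 88.5 mm. In the stand it hangs upright by the collar, tip end 10 mm above the worktop
- oil_bottle: oiler with red spout, 42 x 42 x 124 mm, origin under it; a bystander
- spanner: open spanner, 26 x 156 x 5 mm, origin under its middle; a bystander
- masking_tape: roll of paper tape, 80 mm across, 19 mm high, origin under it; a bystander
- spool: red thread spool, standing, 33 x 33 x 55 mm, origin under it; a bystander
Mind the look-alikes: they are no part of the job. Leave any blue, pink or turquoise look-alike of the part that bears link_2_grip alone.

How it is judged:
By the outcome, as a careful person would: the job done as asked, in the order asked, and still so for the second after the job is handed in, with the robot touching nothing.
Of link_0, link_1, link_2, link_3 only 3 to 4 are there at a start; the rules pass over those that are not, and their reading is None.
At some moment in a run one of tray may be knocked a few centimetres aside while the robot is not near it.
It also fails if it takes over 208 s, if anything falls off the work surface, if the arm or the gripper's body presses on something with over 40 N, if the wrist force passes 120 N, or if a joint passes its speed limit or range.

## Working session

There is one attempt and no reset: what is moved stays moved. The work goes in short steps, Python scripts to look and compute and a shell command to move; the robot and the scene stay as the last step left them, time stands still between calls to the robot, and variables do not carry over. Pictures are saved under pics/ and viewed, at most 14 in all, crops included, and the job is handed in when it is done.

```bash
ls; mkdir -p pics
python3 - <<'E'
from rig import robot, viewer, finder
import cv2,numpy as np
s=robot.get_state();print({k:np.round(v,3).tolist() for k,v in s.items()})
for c in ["scene","top","wrist"]:
    im=viewer.grab_frame(c);cv2.imwrite(f"pics/{c}0.png",im[:,:,::-1])
    print(c,viewer.camera_info(c))
for c in ["scene","top"]:
    for t in ["fork_0","link_0_grip","punch_thin_grip","punch_mid_grip","punch_thick_grip","fixture","stand","tray"]:
        print(c,t,[(np.round(d["uv"]).tolist(),round(d["confidence"],2)) for d in finder.place_of(t,c)])
E
```

```text
pics
{'clock': 0.0, 'q': [-1.224, 0.378, 0.08, 1.274, -0.0, 1.461], 'qd': [-0.001, 0.001, 0.002, 0.001, -0.004, 0.001], 'effort': [0.001, -46.361, 26.988, 0.021, -0.0, 0.0], 'ee_pos': [253.414, -515.427, 230.362], 'ee_rot': [0.974, 0.226, -0.0, -0.001], 'wrist_force': [0.033, 0.625, -0.112], 'wrist_torque': [0.019, -0.006, 0.001], 'grasp_force': 0.0, 'grip_width': 0.999}
scene {'vertical_fov': 55.34903919217932, 'cx': 321.73923054246785, 'cy': 208.66329919068852, 'rvec': array([ 2.41053988, -0.59816798,  0.20439723]), 'tvec': array([-545.55496106,  248.21368632,  950.36653576])}
top {'vertical_fov': 50.72743089135171, 'cx': 325.5249282228253, 'cy': 203.7157673776506, 'rvec': array([ 2.12685991, -2.10110945,  0.21536052]), 'tvec': array([  -9.35973143,  631.66663191, 1200.89339287])}
wrist {'vertical_fov': 67.4890588211586, 'cx': 317.5023922272603, 'cy': 200.2607925166679, 'mount': array([[-1.55959189e-04, -9.53281689e-01, -3.02082767e-01,
         7.64329873e+01],
       [ 9.99999390e-01,  1.81679023e-04, -1.08960330e-03,
         1.17034968e+00],
       [ 1.09358097e-03, -3.02082752
[... 423 characters left out ...]
0.21)]
scene punch_mid_grip [([335.0, 297.0], 0.73)]
scene punch_thick_grip [([393.0, 230.0], 0.68), ([351.0, 315.0], 0.61)]
scene fixture [([312.0, 224.0], 0.85)]
scene stand [([349.0, 330.0], 0.97)]
scene tray [([236.0, 170.0], 0.67)]
top fork_0 [([360.0, 223.0], 0.98), ([295.0, 209.0], 0.97), ([338.0, 218.0], 0.75), ([319.0, 212.0], 0.63)]
top link_0_grip [([359.0, 239.0], 0.65)]
top punch_thin_grip [([435.0, 248.0], 0.54), ([464.0, 244.0], 0.48)]
top punch_mid_grip []
top punch_thick_grip [([443.0, 244.0], 0.61)]
top fixture [([328.0, 223.0], 0.76)]
top stand [([436.0, 248.0], 0.63), ([298.0, 209.0], 0.59)]
top tray [([231.0, 266.0], 0.72), ([409.0, 187.0], 0.39), ([432.0, 248.0], 0.26)]
```

View pics/scene0.png

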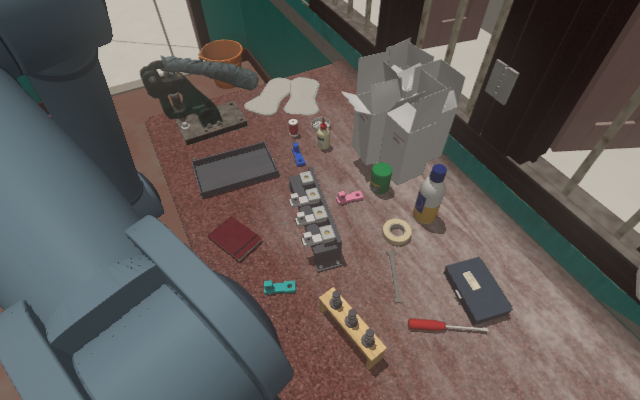

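View pics/top0.png

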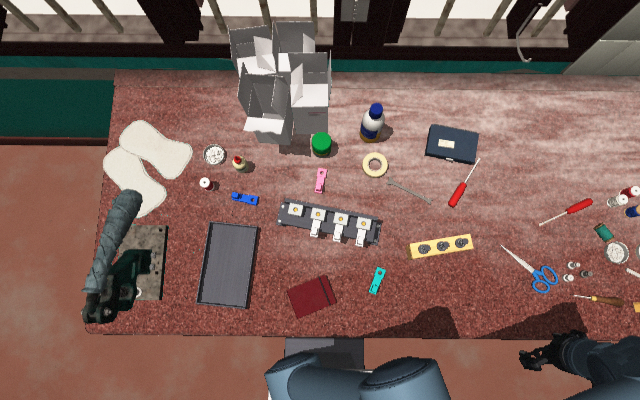

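The scene view shows the fixture with three link bosses at (312,237), (305,217) and (297,199). A fourth fork near (307,178) has no link. The stand with three punches is at (352,325) and the tray at (236,170). The coloured look-alikes are turquoise (280,287), pink (350,198) and blue (298,155).

In the top view the forks are at (295,209) (empty), (318,213), (340,219) and (361,224). The stand is at (441,246) with punches at (424,249), (443,246) and (461,243). The tray is at (230,265).

```bash
cat > h.py <<'E'
from rig import robot, viewer, finder
import cv2,numpy as np
from scipy.spatial.transform import Rotation as R
def cam(c,s=None):
    i=viewer.camera_info(c);f=200/np.tan(np.radians(i["vertical_fov"]/2))
    if c=="wrist":
        s=s or robot.get_state();Q=R.from_quat(s["ee_rot"]).as_matrix();M=np.array(i["mount"])
        Rc=Q@M[:3,:3];o=Q@M[:3,3]+s["ee_pos"]
    else:
        Rw=cv2.Rodrigues(i["rvec"])[0];Rc=Rw.T;o=-Rw.T@i["tvec"]
    return o,Rc,f,i["cx"],i["cy"]
def ray(C,uv,z):
    o,Rc,f,cx,cy=C;d=Rc@[(uv[0]-cx)/f,(uv[1]-cy)/f,1];return o+d*(z-o[2])/d[2]
def proj(C,p):
    o,Rc,f,cx,cy=C;q=Rc.T@(np.array(p)-o);return q[:2]/q[2]*f+[cx,cy]
def snap(name=None,c="wrist"):
    s=robot.get_state();im=viewer.grab_frame(c)
    if name: cv2.imwrite(f"pics/{name}.png",im[:,:,::-1])
    return im,cam(c,s)
def phi():
    q=robot.get_state();x=R.from_quat(q["ee_rot"]).as_matrix()[:,0];return np.arctan2(x[1],x[0])
E
python3 - <<'E'
from h import *
C=cam("top")
print("cams",C[0].round(),cam("scene")[0].round())
for n,uv,z in [("f",(295,209),88),("f",(318,213),88),("f",(339,218),88),("f",(360,223),88),("pL",(424,249),110),("pM",(443,245),110),("pR",(461,243),110),("tray",(230,265),5)]:
    print(n,ray(C,uv,z).round())
for t in ["tray"]:
  m=finder.masks_of(t,"top")
  for d in m[:2]:
    r=cv2.minAreaRect(np.argwhere(d["region"])[:,::-1].astype(np.float32));print(d["confidence"],[ray(C,p,25).round().tolist() for p in cv2.boxPoints(r)])
E
```

```text
cams [ 376.   -4. 1304.] [ 300. -605.  898.]
f [610.  88.  88.]
f [599.  20.  88.]
f [585. -42.  88.]
f [ 571. -103.   88.]
pL [ 495. -282.  110.]
pM [ 507. -336.  110.]
pR [ 513. -387.  110.]
tray [450. 288.   5.]
0.68 [[336.0, 379.0, 25.0], [586.0, 363.0, 25.0], [566.0, 204.0, 25.0], [318.0, 227.0, 25.0]]
0.19 [[769.0, 306.0, 25.0], [802.0, 277.0, 25.0], [760.0, 233.0, 25.0], [727.0, 263.0, 25.0]]
```

Things that could be mistaken for what I want:
- **Links:** the real ones are white, with grips near top pixels (315,230), (338,234) and (361,240). The blue (245,199), pink (320,181) and turquoise (377,281) ones are look-alikes to leave alone.
- **Punches:** three candidates at (424,249), (443,246) and (461,243). I choose by tip width, which needs a low close view from the front.

```bash
python3 -m jog '[{"x":0.09,"y":0.15,"z":-0.13,"turn":2.85},{"x":0.09,"y":0.15,"z":-0.13,"turn":2.85},{"x":0.09,"y":0.15,"z":-0.13,"turn":2.85},{"x":0.09,"y":0.15,"z":-0.13,"turn":2.85},{"x":0.09,"y":0.15,"z":-0.13,"turn":2.85},{"x":0.09,"y":0.15,"z":-0.13,"turn":2.85},{"x":0.09,"y":0.15,"z":-0.13,"turn":2.85},{"x":0.09,"y":0.15,"z":-0.13,"turn":2.85},{"x":0.09,"y":0.15,"z":-0.13,"turn":2.85},{"x":0.09,"y":0.15,"z":-0.13,"turn":2.85},{"x":0.09,"y":0.15,"z":-0.13,"turn":2.85},{"x":0.09,"y":0.15,"z":-0.13,"turn":2.85},{"x":0.09,"y":0.15,"z":-0.13,"turn":2.85},{"x":0.09,"y":0.15,"z":-0.13,"turn":2.85},{"x":0.09,"y":0.15,"z":-0.13,"turn":2.85},{"x":0.09,"y":0.15,"z":-0.13,"turn":2.85},{"x":0.09,"y":0.15,"z":-0.13,"turn":2.85},{"x":0.09,"y":0.15,"z":-0.13,"turn":2.85}]'
python3 - <<'E'
from h import *
im,C=snap("stand1");print(phi(),C[0])
for t in ["punch_thin_grip","punch_mid_grip","punch_thick_grip"]:
    print(t,[(np.round(d["uv"]).tolist(),round(d["confidence"],2),ray(C,d["uv"],98.5).round(1).tolist()) for d in finder.place_of(t,"wrist")])
E
```

```text
0.45675542105926464 [ 322.75063256 -483.41330903  373.9017925 ]
punch_thin_grip []
punch_mid_grip []
punch_thick_grip []invalid input at $[0]: expected keys jaw, x, y, z, turn
```

View pics/stand1.png

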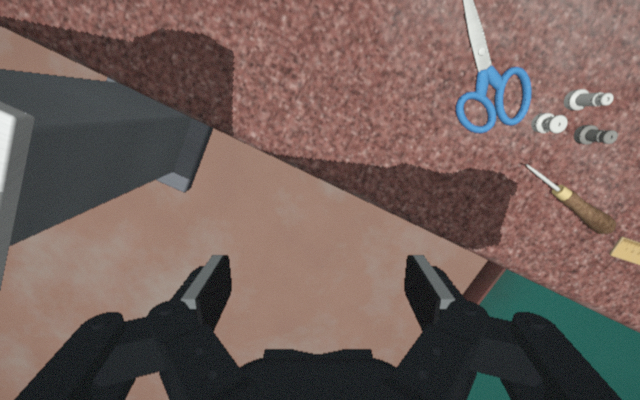

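The jog call was refused because it wants all five keys. This picture, taken from the start pose, shows the fingers hiding the bottom centre of the wrist view. I'll look at the stand through the right side of the picture, which also gives the wrist turn I need for grasping.

```bash
python3 -m jog '[{"jaw":0.05,"x":0.01,"y":0.05,"z":-0.06,"turn":0.18},{"jaw":0.05,"x":0.024,"y":0.095,"z":-0.12,"turn":0.36},{"jaw":0.05,"x":0.024,"y":0.095,"z":-0.13,"turn":0.54},{"jaw":0.05,"x":0.024,"y":0.095,"z":-0.13,"turn":0.72},{"jaw":0.05,"x":0.024,"y":0.095,"z":-0.13,"turn":0.9},{"jaw":0.05,"x":0.024,"y":0.095,"z":-0.13,"turn":1.08},{"jaw":0.05,"x":0.024,"y":0.095,"z":-0.13,"turn":1.26},{"jaw":0.05,"x":0.024,"y":0.095,"z":-0.13,"turn":1.285},{"jaw":0.05,"x":0.024,"y":0.095,"z":-0.13,"turn":1.285}]' 60
python3 - <<'E'
from h import *
im,C=snap("stand2");print(phi(),C[0],robot.get_state()["ee_pos"])
for t in ["punch_thin_grip","punch_mid_grip","punch_thick_grip"]:
    print(t,[(np.round(d["uv"]).tolist(),round(d["confidence"],2),ray(C,d["uv"],98.5).round(1).tolist()) for d in finder.place_of(t,"wrist")])
E
```

```text
clock: 2.33
ee_pos: [277.7, -421.1, 101.4]
ee_rot: [0.645, 0.764, 0.0, 0.0]
wrist_force: [-0.0, -0.3, -0.5]
grip_width: 0.587
grasp_force: 0.0
1.7398655762821478 [ 264.37121799 -346.3373206   243.93289219] [ 277.64971352 -421.09872976  101.36261044]
punch_thin_grip []
punch_mid_grip []
punch_thick_grip []
```

View pics/stand2.png

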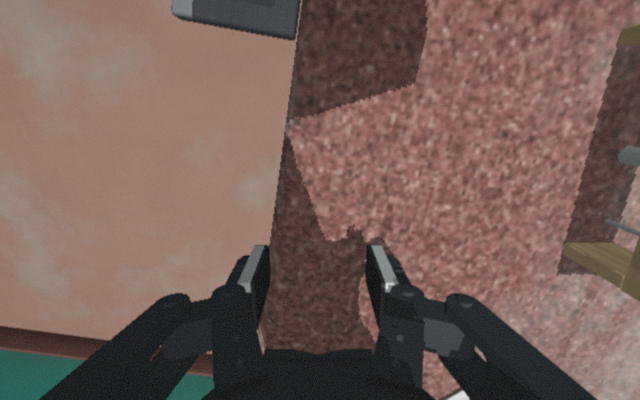

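The stand sits at the right edge, with two tips showing at (630,155) and (622,228), the second one thin. I'll move 45 mm nearer.

```bash
python3 -m jog '[{"jaw":0.05,"x":0.045,"y":0.008,"z":-0.02,"turn":0},{"jaw":0.05,"x":0.045,"y":0.008,"z":-0.02,"turn":0},{"jaw":0.05,"x":0.045,"y":0.008,"z":-0.02,"turn":0}]'
python3 - <<'E'
from h import *
im,C=snap();cv2.imwrite("pics/stand3.png",cv2.resize(im[0:300,440:640,::-1],None,fx=2,fy=2))
for t in ["punch_thin_grip","punch_mid_grip","punch_thick_grip"]:
    print(t,[(np.round(d["uv"]).tolist(),round(d["confidence"],2),ray(C,d["uv"],98.5).round(1).tolist()) for d in finder.place_of(t,"wrist")])
E
```

```text
clock: 2.9
ee_pos: [322.4, -412.9, 81.3]
ee_rot: [0.644, 0.765, -0.0, -0.0]
wrist_force: [-0.6, -0.1, -0.5]
grip_width: 0.583
grasp_force: 0.0
punch_thin_grip []
punch_mid_grip []
punch_thick_grip []
```

View pics/stand3.png

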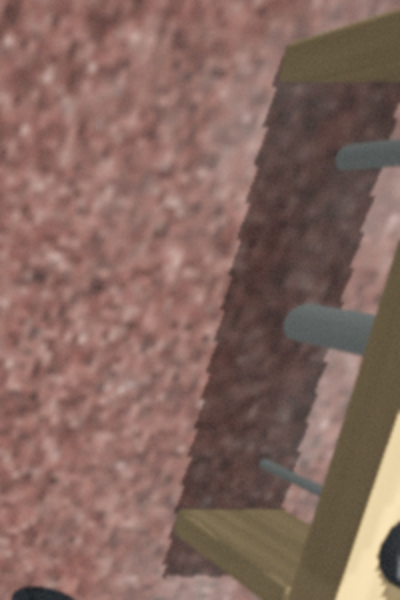

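Crop of the stand's front. Up is +y. The tips in the crop are medium (25 px) at (350,155), thick (38 px) at (310,325) and thin (10 px) at (275,470). The ratios match 8 : 13.6 : 4, so the mid punch is the +y one, top pixel (424,249). I'll hover over it.

```bash
python3 -m jog '[{"jaw":0.05,"x":0.0,"y":0.0,"z":0.06,"turn":0},{"jaw":0.05,"x":0.03,"y":0.02,"z":0.11,"turn":0},{"jaw":0.05,"x":0.07,"y":0.05,"z":0.15,"turn":0},{"jaw":0.05,"x":0.12,"y":0.09,"z":0.16,"turn":0},{"jaw":0.05,"x":0.173,"y":0.131,"z":0.16,"turn":0},{"jaw":0.05,"x":0.173,"y":0.131,"z":0.16,"turn":0},{"jaw":0.05,"x":0.173,"y":0.131,"z":0.16,"turn":0}]'
python3 - <<'E'
from h import *
im,C=snap("over1");print(robot.get_state()["ee_pos"],phi())
for t in ["punch_thin_grip","punch_mid_grip","punch_thick_grip"]:
    print(t,[(np.round(d["uv"]).tolist(),round(d["confidence"],2),ray(C,d["uv"],98.5).round(1).tolist()) for d in finder.place_of(t,"wrist")])
for d in finder.masks_of("punch_mid_grip","wrist"):
    r=d["region"];print(d["confidence"],r.sum(),d["uv"])
for d in finder.masks_of("stand","wrist")[:1]:
    b=cv2.boxPoints(cv2.minAreaRect(np.argwhere(d["region"])[:,::-1].astype(np.float32)));print([ray(C,p,70).round(1).tolist() for p in b])
E
```

```text
clock: 3.98
ee_pos: [495.3, -282.1, 241.3]
ee_rot: [0.644, 0.765, -0.0, -0.0]
wrist_force: [-0.3, -0.1, -0.4]
grip_width: 0.582
grasp_force: 0.0
[ 494.73120573 -282.6779525   241.23560782] 1.740959753484948
punch_thin_grip [([320.0, 286.0], 0.86, [516.7, -393.4, 98.5])]
punch_mid_grip [([320.0, 191.0], 0.78, [497.6, -286.0, 98.5])]
punch_thick_grip [([319.0, 244.0], 0.95, [506.6, -344.0, 98.5])]
0.87 744 [319.2, 188.2]
[[470.3, -247.9, 70.0], [512.2, -240.6, 70.0], [549.0, -426.8, 70.0], [499.3, -435.4, 70.0]]
```

View pics/over1.png

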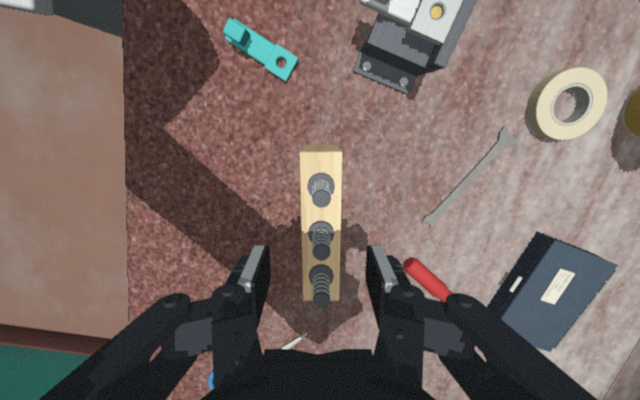

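The view shows the board at columns 300–342, with the mid punch at collar (320,185) and grip top (321,198). The thick punch is at (320,232) and the thin one at (320,272). The detector's labels agree with what I read from the tips.

Run:
```python
from h import *
C=cam("wrist")
for uv,z in [((320,185),74),((321.5,198),121),((320,188),98.5),((321,252),121),((320,231),74),((321,298),121),((320,273),74)]: print(uv,z,ray(C,uv,z).round(1))
im=cv2.imread("pics/over1.png");cv2.imwrite("pics/c.png",cv2.resize(im[140:310,260:380],None,fx=4,fy=4)[:600])
```

```text
(320, 185) 74 [ 497.5 -287.5   74. ]
(321.5, 198) 121 [ 498.5 -287.4  121. ]
(320, 188) 98.5 [ 496.7 -284.2   98.5]
(321, 252) 121 [ 507.5 -341.7  121. ]
(320, 231) 74 [ 506.6 -340.    74. ]
(321, 298) 121 [ 516.5 -393.3  121. ]
(320, 273) 74 [ 515.7 -392.7   74. ]
```

View pics/c.png

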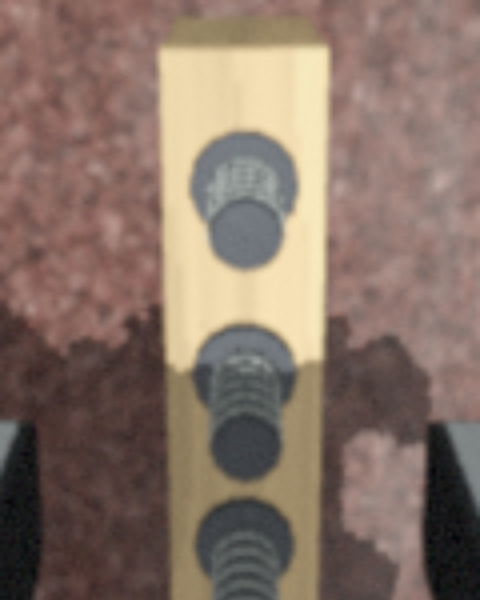

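```bash
python3 -m jog '[{"jaw":0.05,"x":0.003,"y":-0.005,"z":-0.05,"turn":0},{"jaw":0.05,"x":0.003,"y":-0.005,"z":-0.1,"turn":0},{"jaw":0.05,"x":0.003,"y":-0.005,"z":-0.14,"turn":0},{"jaw":0.05,"x":0.003,"y":-0.005,"z":-0.157,"turn":0},{"jaw":0.05,"x":0.003,"y":-0.005,"z":-0.157,"turn":0},{"jaw":0.0,"x":0.003,"y":-0.005,"z":-0.157,"turn":0},{"jaw":0.0,"x":0.003,"y":-0.005,"z":-0.157,"turn":0},{"jaw":0.0,"x":0.003,"y":-0.005,"z":-0.157,"turn":0},{"jaw":0.0,"x":0.003,"y":-0.005,"z":-0.157,"turn":0},{"jaw":0.0,"x":0.003,"y":-0.005,"z":-0.157,"turn":0}]' 100
```

```text
clock: 5.52
ee_pos: [499.7, -288.0, 86.1]
ee_rot: [0.644, 0.765, -0.0, 0.002]
wrist_force: [0.1, -0.1, 6.3]
grip_width: 0.185
grasp_force: 97.4
```

```bash
python3 -m jog '[{"jaw":0.0,"x":0,"y":0,"z":0.02,"turn":0},{"jaw":0.0,"x":0,"y":0,"z":0.05,"turn":0},{"jaw":0.0,"x":0,"y":0,"z":0.09,"turn":0},{"jaw":0.0,"x":0,"y":0,"z":0.14,"turn":0},{"jaw":0.0,"x":0.02,"y":0.05,"z":0.14,"turn":0},{"jaw":0.0,"x":0.05,"y":0.11,"z":0.14,"turn":0},{"jaw":0.0,"x":0.08,"y":0.17,"z":0.14,"turn":0},{"jaw":0.0,"x":0.105,"y":0.22,"z":0.14,"turn":0},{"jaw":0.0,"x":0.105,"y":0.22,"z":0.14,"turn":0},{"jaw":0.0,"x":0.105,"y":0.22,"z":0.14,"turn":0}]'
python3 - <<'E'
from h import *
im,C=snap("fix1");s=robot.get_state();print(s["ee_pos"],phi())
for t in ["fork_0","link_0_grip"]:
    print(t,[(np.round(d["uv"],1).tolist(),round(d["confidence"],2),ray(C,d["uv"],88).round(1).tolist()) for d in finder.place_of(t,"wrist")])
T=np.array(s["ee_pos"]);print("nominal tip px",proj(C,T+[0,0,15-88.5]))
E
```

```text
clock: 6.78
ee_pos: [603.4, -66.9, 224.1]
ee_rot: [0.644, 0.765, -0.0, -0.0]
wrist_force: [-0.4, -0.3, -1.4]
grip_width: 0.183
grasp_force: 97.7
[603.21242372 -67.73340762 224.18348924] 1.7412934600727832
fork_0 [([357.5, 8.7], 0.92, [609.0, 87.3, 88.0]), ([298.2, 165.9], 0.76, [581.1, -48.6, 88.0]), ([275.6, 226.2], 0.68, [568.1, -113.1, 88.0])]
link_0_grip [([227.1, 207.9], 0.95, [518.5, -102.0, 88.0])]
nominal tip px [317.84586947 210.82475156]
```

View pics/fix1.png

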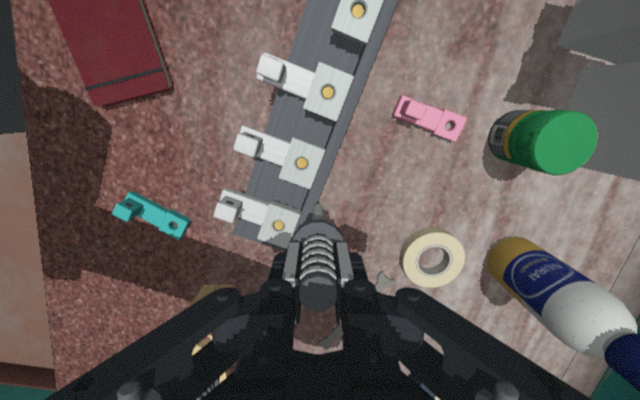

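The fixture view shows brass pins at (358,11), (328,92), (302,163) and (278,226). The white links are in the lower three forks, with bosses at (270,67), (246,140) and (228,205), and the top fork is empty. The punch hangs upright, tip near (318,208).

```bash
cat >> h.py <<'E'
def pins(im,C,z=84.5):
    h=cv2.cvtColor(im,cv2.COLOR_RGB2HSV);m=cv2.inRange(h,(14,110,90),(32,255,255))
    n,l,st,ce=cv2.connectedComponentsWithStats(m)
    return [(ce[i].round(1).tolist(),int(st[i,4]),ray(C,ce[i],z).round(1).tolist()) for i in range(1,n) if 25<st[i,4]<900]
E
python3 - <<'E'
from h import *
im,C=snap()
for p in pins(im,C): print(p)
cv2.imwrite("pics/c2.png",cv2.resize(im[150:310,210:370,::-1],None,fx=3.7,fy=3.7,interpolation=cv2.INTER_CUBIC))
E
```

```text
([357.8, 8.1], 114, [609.5, 87.3, 84.5])
([327.8, 90.5], 98, [596.5, 20.5, 84.5])
([517.3, 118.6], 103, [770.9, 25.8, 84.5])
([301.9, 161.0], 70, [583.6, -45.5, 84.5])
([279.0, 223.4], 57, [570.3, -112.5, 84.5])
([511.6, 249.1], 773, [813.1, -100.2, 84.5])
```

View pics/c2.png

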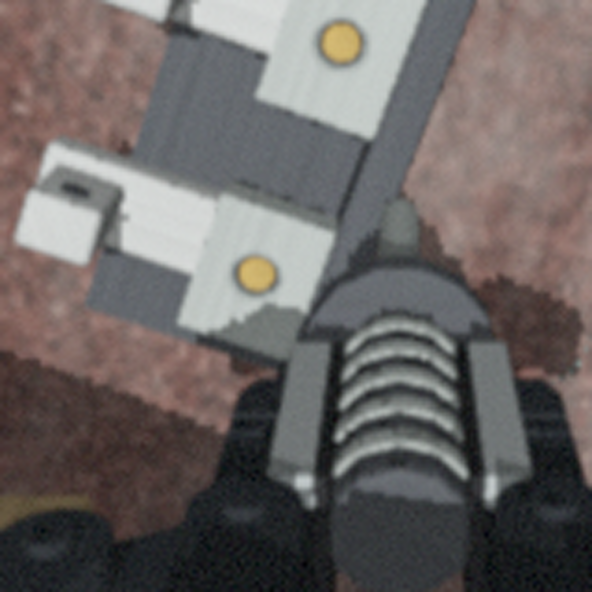

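Run:
```python
from h import *
C=cam("wrist");T=np.array(robot.get_state()["ee_pos"])
print(proj(C,T+[0,0,-76.1]))
for v in (205.4,207.5): print(ray(C,(318.1,v),T[2]-76.1)-T)
```

```text
[318.25729622 208.74095637]
[ -0.57830031   2.66347438 -76.1       ]
[ -0.29051269   0.97871069 -76.1       ]
```

```bash
python3 -m jog '[{"jaw":0.0,"x":-0.033,"y":-0.045,"z":-0.01,"turn":0},{"jaw":0.0,"x":-0.033,"y":-0.045,"z":-0.03,"turn":0},{"jaw":0.0,"x":-0.033,"y":-0.045,"z":-0.052,"turn":0},{"jaw":0.0,"x":-0.033,"y":-0.045,"z":-0.052,"turn":0},{"jaw":0.0,"x":-0.033,"y":-0.045,"z":-0.052,"turn":0}]'
python3 - <<'E'
from h import *
im,C=snap();T=np.array(robot.get_state()["ee_pos"])
for p in pins(im,C): print(p)
print(T,proj(C,T+[0,0,-76.1]),proj(C,[570.3,-112.5,84.5]))
cv2.imwrite("pics/c3.png",cv2.resize(im[110:250,250:390,::-1],None,fx=4.2,fy=4.2,interpolation=cv2.INTER_CUBIC))
E
```

```text
clock: 7.6
ee_pos: [570.8, -112.7, 173.2]
ee_rot: [0.644, 0.765, 0.0, 0.0]
wrist_force: [-0.1, 0.4, -1.0]
grip_width: 0.187
grasp_force: 98.1
([388.1, 27.3], 174, [596.5, 20.7, 84.5])
([609.2, 75.8], 184, [759.9, 17.5, 84.5])
([349.5, 122.6], 130, [583.1, -45.8, 84.5])
([318.0, 201.6], 55, [570.4, -111.0, 84.5])
[ 571.20554425 -112.64487946  173.51119044] [318.71840224 208.87884584] [317.57920511 203.30731335]
```

View pics/c3.png

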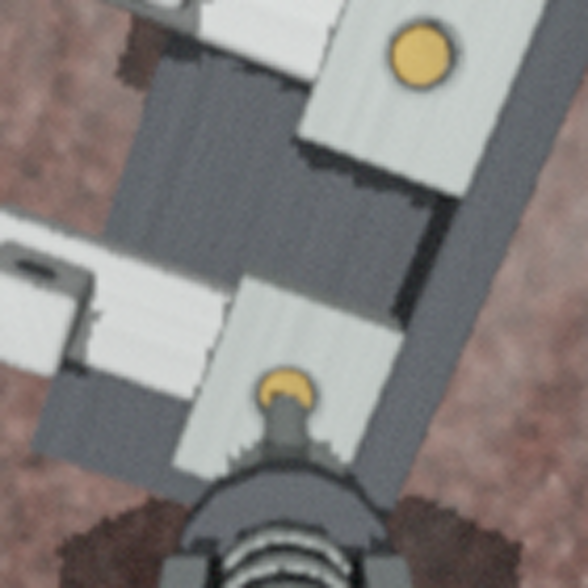

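The tip is centred over the pin: tip at crop column 288, hole ring centre at about 287. I'll drive it down.

```bash
python3 -m jog '[{"jaw":0.0,"x":0,"y":0,"z":-0.006,"turn":0},{"jaw":0.0,"x":0,"y":0,"z":-0.011,"turn":0},{"jaw":0.0,"x":0,"y":0,"z":-0.014,"turn":0},{"jaw":0.0,"x":0,"y":0,"z":-0.017,"turn":0},{"jaw":0.0,"x":0,"y":0,"z":-0.017,"turn":0}]'
```

```text
clock: 8.28
ee_pos: [570.9, -112.1, 156.3]
ee_rot: [0.644, 0.765, 0.0, 0.001]
wrist_force: [-1.9, 0.9, 5.4]
grip_width: 0.184
grasp_force: 98.8
```

```bash
python3 -m jog '[{"jaw":0.0,"x":0,"y":0,"z":-0.005,"turn":0},{"jaw":0.0,"x":0,"y":0,"z":-0.01,"turn":0},{"jaw":0.0,"x":0,"y":0,"z":-0.015,"turn":0},{"jaw":0.0,"x":0,"y":0,"z":-0.02,"turn":0},{"jaw":0.0,"x":0,"y":0,"z":-0.024,"turn":0},{"jaw":0.0,"x":0,"y":0,"z":-0.026,"turn":0},{"jaw":0.0,"x":0,"y":0,"z":-0.026,"turn":0}]'
```

```text
clock: 9.15
ee_pos: [571.0, -112.1, 130.5]
ee_rot: [0.644, 0.765, 0.0, 0.001]
wrist_force: [-1.4, 0.5, 4.9]
grip_width: 0.188
grasp_force: 98.8
```

```bash
python3 -m jog '[{"jaw":0.0,"x":0,"y":0,"z":0.02,"turn":0},{"jaw":0.0,"x":0,"y":0,"z":0.043,"turn":0},{"jaw":0.0,"x":0.004,"y":0.022,"z":0.043,"turn":0},{"jaw":0.0,"x":0.0125,"y":0.0668,"z":0.043,"turn":0},{"jaw":0.0,"x":0.0125,"y":0.0668,"z":0.043,"turn":0},{"jaw":0.0,"x":0.0125,"y":0.0668,"z":0.043,"turn":0}]'
python3 - <<'E'
from h import *
im,C=snap();T=np.array(robot.get_state()["ee_pos"])
for p in pins(im,C): print(p)
print(T,proj(C,T+[0,0,-76.1]),proj(C,[583.3,-45.7,84.5]))
cv2.imwrite("pics/c4.png",cv2.resize(im[110:270,250:410,::-1],None,fx=3.7,fy=3.7,interpolation=cv2.INTER_CUBIC))
E
```

```text
clock: 9.9
ee_pos: [583.0, -45.3, 172.1]
ee_rot: [0.644, 0.765, -0.0, -0.0]
wrist_force: [-0.1, 0.4, -0.4]
grip_width: 0.184
grasp_force: 97.7
([389.5, 28.8], 163, [609.3, 87.1, 84.5])
([351.0, 124.2], 137, [596.3, 20.7, 84.5])
([567.0, 150.2], 206, [763.1, 30.0, 84.5])
([319.5, 202.2], 39, [583.7, -43.6, 84.5])
[582.96867972 -45.75000739 172.10934903] [318.16547764 209.26578906] [318.55850111 204.58146263]
```

View pics/c4.png

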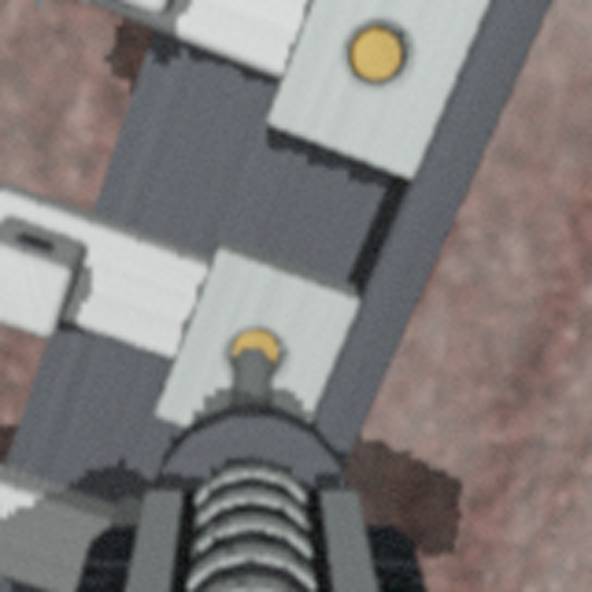

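The tip sits at crop (253,350) and the ring at (256,350), so it is aligned to within 1 mm. Driving the second pin.

```bash
python3 -m jog '[{"jaw":0.0,"x":0.0006,"y":0,"z":-0.006,"turn":0},{"jaw":0.0,"x":0.0006,"y":0,"z":-0.011,"turn":0},{"jaw":0.0,"x":0.0006,"y":0,"z":-0.015,"turn":0},{"jaw":0.0,"x":0.0006,"y":0,"z":-0.017,"turn":0}]'
```

```text
clock: 10.45
ee_pos: [583.7, -45.8, 156.2]
ee_rot: [0.644, 0.765, -0.0, 0.001]
wrist_force: [-2.8, -0.3, 7.9]
grip_width: 0.179
grasp_force: 99.0
```

```bash
python3 -m jog '[{"jaw":0.0,"x":0,"y":0,"z":-0.005,"turn":0},{"jaw":0.0,"x":0,"y":0,"z":-0.01,"turn":0},{"jaw":0.0,"x":0,"y":0,"z":-0.015,"turn":0},{"jaw":0.0,"x":0,"y":0,"z":-0.02,"turn":0},{"jaw":0.0,"x":0,"y":0,"z":-0.024,"turn":0},{"jaw":0.0,"x":0,"y":0,"z":-0.0255,"turn":0},{"jaw":0.0,"x":0,"y":0,"z":-0.0255,"turn":0}]'
```

```text
clock: 11.32
ee_pos: [583.7, -45.8, 130.8]
ee_rot: [0.644, 0.765, -0.0, 0.001]
wrist_force: [-2.7, 0.4, 6.4]
grip_width: 0.182
grasp_force: 99.0
```

Third pin: hover, check, then drive.

```bash
python3 -m jog '[{"jaw":0.0,"x":0,"y":0,"z":0.02,"turn":0},{"jaw":0.0,"x":0,"y":0,"z":0.042,"turn":0},{"jaw":0.0,"x":0.004,"y":0.022,"z":0.042,"turn":0},{"jaw":0.0,"x":0.013,"y":0.0665,"z":0.042,"turn":0},{"jaw":0.0,"x":0.013,"y":0.0665,"z":0.042,"turn":0},{"jaw":0.0,"x":0.013,"y":0.0665,"z":0.042,"turn":0}]'
python3 - <<'E'
from h import *
im,C=snap();T=np.array(robot.get_state()["ee_pos"])
for p in pins(im,C): print(p)
print(T,proj(C,T+[0,0,-76.1]),proj(C,[596.4,20.6,84.5]))
cv2.imwrite("pics/c5.png",cv2.resize(im[110:270,250:410,::-1],None,fx=3.7,fy=3.7,interpolation=cv2.INTER_CUBIC))
E
```

```text
clock: 12.08
ee_pos: [596.5, 21.0, 171.5]
ee_rot: [0.644, 0.765, -0.0, -0.0]
wrist_force: [-0.2, -0.1, -0.8]
grip_width: 0.182
grasp_force: 97.8
([350.6, 123.3], 138, [609.3, 87.6, 84.5])
([318.9, 202.1], 40, [596.7, 22.9, 84.5])
([529.3, 213.4], 236, [767.2, 42.6, 84.5])
[596.50070709  20.58661462 171.5305868 ] [318.2658819  209.21725535] [318.12461013 204.71571174]
```

View pics/c5.png

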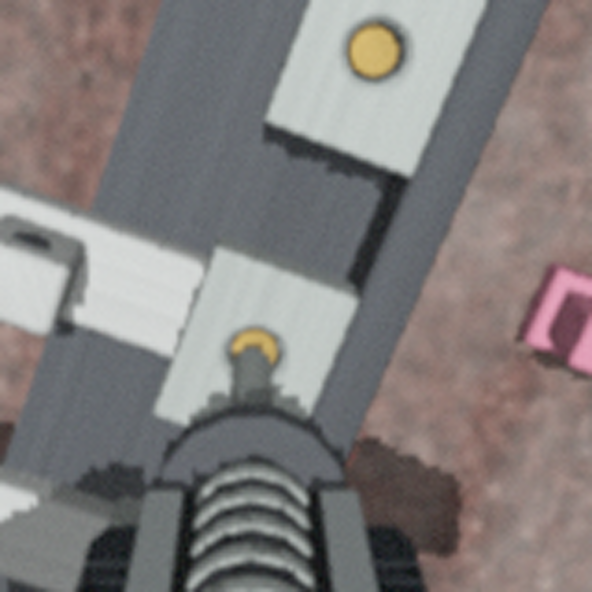

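The tip is aligned on the third pin, and the deck in front of the fourth fork is bare.

```bash
python3 -m jog '[{"jaw":0.0,"x":0.0004,"y":0,"z":-0.006,"turn":0},{"jaw":0.0,"x":0.0004,"y":0,"z":-0.011,"turn":0},{"jaw":0.0,"x":0.0004,"y":0,"z":-0.015,"turn":0},{"jaw":0.0,"x":0.0004,"y":0,"z":-0.017,"turn":0}]'
```

```text
clock: 12.62
ee_pos: [597.2, 20.6, 155.9]
ee_rot: [0.644, 0.765, 0.0, 0.001]
wrist_force: [-2.5, -0.7, 8.6]
grip_width: 0.178
grasp_force: 99.1
```

```bash
python3 -m jog '[{"jaw":0.0,"x":0,"y":0,"z":-0.005,"turn":0},{"jaw":0.0,"x":0,"y":0,"z":-0.01,"turn":0},{"jaw":0.0,"x":0,"y":0,"z":-0.015,"turn":0},{"jaw":0.0,"x":0,"y":0,"z":-0.02,"turn":0},{"jaw":0.0,"x":0,"y":0,"z":-0.0235,"turn":0},{"jaw":0.0,"x":0,"y":0,"z":-0.025,"turn":0},{"jaw":0.0,"x":0,"y":0,"z":-0.025,"turn":0}]'
```

```text
clock: 13.5
ee_pos: [597.2, 20.6, 130.8]
ee_rot: [0.644, 0.765, 0.0, 0.001]
wrist_force: [-1.6, 0.2, 5.9]
grip_width: 0.18
grasp_force: 99.1
```

```bash
python3 -m jog '[{"jaw":0.0,"x":0,"y":0,"z":0.045,"turn":0},{"jaw":0.0,"x":0,"y":0,"z":0.094,"turn":0},{"jaw":0.0,"x":-0.018,"y":-0.055,"z":0.094,"turn":0},{"jaw":0.0,"x":-0.036,"y":-0.11,"z":0.094,"turn":0},{"jaw":0.0,"x":-0.054,"y":-0.165,"z":0.094,"turn":0},{"jaw":0.0,"x":-0.072,"y":-0.22,"z":0.094,"turn":0},{"jaw":0.0,"x":-0.09,"y":-0.275,"z":0.094,"turn":0},{"jaw":0.0,"x":-0.0985,"y":-0.308,"z":0.094,"turn":0},{"jaw":0.0,"x":-0.0985,"y":-0.308,"z":0.06,"turn":0},{"jaw":0.0,"x":-0.0985,"y":-0.308,"z":0.05,"turn":0},{"jaw":0.0,"x":-0.0985,"y":-0.308,"z":0.05,"turn":0}]'
python3 - <<'E'
from h import *
im,C=snap();T=np.array(robot.get_state()["ee_pos"]);print(T)
cv2.imwrite("pics/c6.png",cv2.resize(im[150:330,240:400,::-1],None,fx=3.3,fy=3.3,interpolation=cv2.INTER_CUBIC))
E
```

```text
clock: 14.88
ee_pos: [497.9, -286.0, 179.0]
ee_rot: [0.644, 0.765, -0.0, -0.001]
wrist_force: [-0.1, -0.3, -1.0]
grip_width: 0.184
grasp_force: 98.9
[ 498.60425032 -286.27086208  180.02000469]
```

View pics/c6.png

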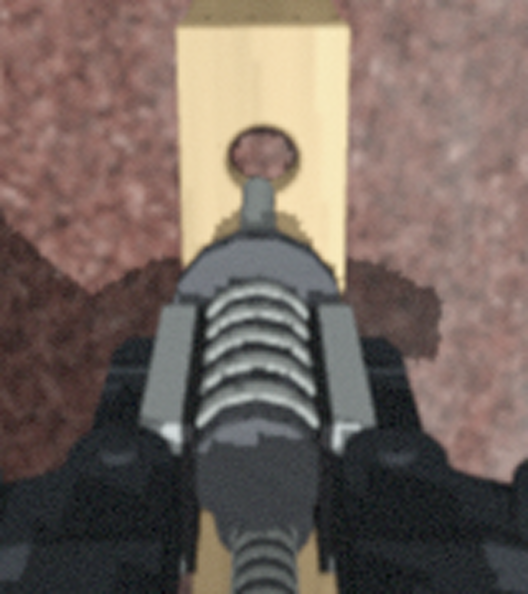

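The tip is at crop (259,185) and the empty hole at (263,157).

Run:
```python
from h import *
C=cam("wrist");T=np.array(robot.get_state()["ee_pos"]);print(ray(C,(319.7,197.6),70)-T,T)
```

```text
[   1.52819881   -1.07749326 -110.02000469] [ 498.60425032 -286.27086208  180.02000469]
```

```bash
python3 -m jog '[{"jaw":0.0,"x":0.001,"y":-0.001,"z":-0.03,"turn":0},{"jaw":0.0,"x":0.001,"y":-0.001,"z":-0.06,"turn":0},{"jaw":0.0,"x":0.001,"y":-0.001,"z":-0.08,"turn":0},{"jaw":0.0,"x":0.001,"y":-0.001,"z":-0.09,"turn":0},{"jaw":0.0,"x":0.001,"y":-0.001,"z":-0.0925,"turn":0},{"jaw":0.0,"x":0.001,"y":-0.001,"z":-0.0925,"turn":0}]'
```

```text
clock: 15.68
ee_pos: [500.4, -288.1, 88.3]
ee_rot: [0.644, 0.765, 0.0, 0.001]
wrist_force: [-1.2, -0.3, -0.1]
grip_width: 0.183
grasp_force: 98.9
```

```bash
python3 -m jog '[{"jaw":0.05,"x":0.0,"y":0.0,"z":0,"turn":0},{"jaw":0.05,"x":0.0,"y":0.0,"z":0,"turn":0},{"jaw":0.05,"x":0.0,"y":0.0,"z":0,"turn":0},{"jaw":0.05,"x":0.0,"y":0.0,"z":0.05,"turn":0},{"jaw":0.05,"x":0.0,"y":0.0,"z":0.1,"turn":0},{"jaw":0.05,"x":0.0,"y":0.0,"z":0.155,"turn":0},{"jaw":0.05,"x":0.0,"y":0.0,"z":0.155,"turn":0},{"jaw":0.05,"x":0.0,"y":0.0,"z":0.155,"turn":0}]'
python3 - <<'E'
from h import *
im,C=snap("back1")
for t in ["punch_thin_grip","punch_mid_grip","punch_thick_grip"]:
    print(t,[(np.round(d["uv"]).tolist(),round(d["confidence"],2),ray(C,d["uv"],98.5).round(1).tolist()) for d in finder.place_of(t,"wrist")])
E
python3 -m jog '[{"jaw":0.045,"x":0.005,"y":0.05,"z":0.0,"turn":0.18},{"jaw":0.045,"x":0.01,"y":0.1,"z":0.0,"turn":0.36},{"jaw":0.045,"x":0.015,"y":0.15,"z":0.0,"turn":0.54},{"jaw":0.045,"x":0.0205,"y":0.185,"z":-0.03,"turn":0.72},{"jaw":0.045,"x":0.0205,"y":0.185,"z":-0.06,"turn":0.9},{"jaw":0.045,"x":0.0205,"y":0.185,"z":-0.06,"turn":1.08},{"jaw":0.045,"x":0.0205,"y":0.185,"z":-0.06,"turn":1.207},{"jaw":0.045,"x":0.0205,"y":0.185,"z":-0.06,"turn":1.207},{"jaw":0.045,"x":0.0205,"y":0.185,"z":-0.06,"turn":1.207}]'
python3 - <<'E'
from h import *
im,C=snap("linkA");print(phi(),robot.get_state()["ee_pos"])
for t in ["link_0_grip"]:
    print(t,[(np.round(d["uv"]).tolist(),round(d["confidence"],2),ray(C,d["uv"],87).round(1).tolist()) for d in finder.place_of(t,"wrist")])
for d in finder.masks_of("link_0_grip","wrist")[:3]:
    b=cv2.boxPoints(cv2.minAreaRect(np.argwhere(d["region"])[:,::-1].astype(np.float32)));print(round(d["confidence"],2),np.round(d["uv"]),b.round().tolist())
E
```

```text
clock: 16.68
ee_pos: [499.6, -287.8, 242.0]
ee_rot: [0.644, 0.765, 0.0, 0.0]
wrist_force: [0.5, 0.1, -0.7]
grip_width: 0.584
grasp_force: 0.0
punch_thin_grip [([317.0, 283.0], 0.74, [517.6, -396.1, 98.5])]
punch_mid_grip [([318.0, 188.0], 0.72, [499.9, -289.3, 98.5])]
punch_thick_grip [([316.0, 237.0], 0.66, [506.9, -341.9, 98.5])]
clock: 18.0
ee_pos: [519.8, -102.7, 181.9]
ee_rot: [0.097, 0.995, 0.0, -0.0]
wrist_force: [-0.9, 0.2, 0.5]
grip_width: 0.528
grasp_force: 0.0
2.947235880171777 [ 519.91855532 -102.76754693  182.03392919]
link_0_grip [([321.0, 201.0], 0.81, [518.8, -100.8, 87.0]), ([88.0, 226.0], 0.39, [501.9, -299.8, 87.0])]
0.64 [312. 346.] [[294.0, 339.0], [339.0, 339.0], [339.0, 353.0], [294.0, 353.0]]
0.61 [320. 208.] [[305.0, 180.0], [333.0, 180.0], [333.0, 258.0], [305.0, 258.0]]
```

Stand check: all three punches are upright, and the detector puts the mid one at (499.9,−289.3). Now the first link.

```bash
python3 -m jog '[{"jaw":0.045,"x":0.0,"y":0.0005,"z":-0.05,"turn":0},{"jaw":0.045,"x":0.0,"y":0.0005,"z":-0.09,"turn":0},{"jaw":0.045,"x":0.0,"y":0.0005,"z":-0.102,"turn":0},{"jaw":0.045,"x":0.0,"y":0.0005,"z":-0.102,"turn":0},{"jaw":0,"x":0.0,"y":0.0005,"z":-0.102,"turn":0},{"jaw":0,"x":0.0,"y":0.0005,"z":-0.102,"turn":0},{"jaw":0,"x":0.0,"y":0.0005,"z":-0.102,"turn":0},{"jaw":0,"x":0.0,"y":0.0005,"z":-0.102,"turn":0}]' 60
```

```text
clock: 19.15
ee_pos: [521.7, -102.7, 82.2]
ee_rot: [0.096, 0.995, -0.0, 0.002]
wrist_force: [-0.3, 0.5, 6.5]
grip_width: 0.174
grasp_force: 59.2
```

```bash
python3 -m jog '[{"jaw":0,"x":-0.003,"y":0.0006,"z":0.0015,"turn":0},{"jaw":0,"x":-0.008,"y":0.0016,"z":0.0015,"turn":0},{"jaw":0,"x":-0.012,"y":0.0024,"z":0.0015,"turn":0}]'
```

```text
clock: 19.52
ee_pos: [508.5, -100.0, 82.2]
ee_rot: [0.096, 0.995, -0.0, 0.001]
wrist_force: [0.8, -0.8, 1.3]
grip_width: 0.172
grasp_force: 58.7
```

```bash
python3 -m jog '[{"jaw":0,"x":-0.012,"y":0.0024,"z":0,"turn":0},{"jaw":0,"x":-0.024,"y":0.0047,"z":0,"turn":0},{"jaw":0,"x":-0.036,"y":0.007,"z":0,"turn":0},{"jaw":0,"x":-0.036,"y":0.007,"z":0.04,"turn":0},{"jaw":0,"x":-0.036,"y":0.007,"z":0.1,"turn":0},{"jaw":0,"x":-0.036,"y":0.06,"z":0.12,"turn":0},{"jaw":0,"x":-0.036,"y":0.12,"z":0.12,"turn":0},{"jaw":0,"x":-0.036,"y":0.18,"z":0.12,"turn":0},{"jaw":0,"x":-0.036,"y":0.24,"z":0.12,"turn":0},{"jaw":0,"x":-0.036,"y":0.24,"z":0.12,"turn":0}]'
cat >> h.py <<'E'
def tray(c):
    im,C=snap(None,c)
    for d in finder.masks_of("tray",c)[:1]:
        r=cv2.minAreaRect(np.argwhere(d["region"])[:,::-1].astype(np.float32));b=np.array([ray(C,p,25) for p in cv2.boxPoints(r)])
        print(c,round(d["confidence"],2),b[:,:2].round().tolist(),"ctr",b.mean(0)[:2].round(1))
    print([(np.round(d["uv"]).tolist(),round(d["confidence"],2),ray(C,d["uv"],0).round(1).tolist()) for d in finder.place_of("tray",c)])
E
python3 - <<'E'
from h import *
tray("top");tray("wrist");print(phi(),robot.get_state()["ee_pos"])
E
```

```text
clock: 20.78
ee_pos: [469.5, 143.4, 200.8]
ee_rot: [0.093, 0.996, 0.0, -0.002]
wrist_force: [-0.2, -0.7, -1.0]
grip_width: 0.17
grasp_force: 59.1
top 0.55 [[403.0, 385.0], [403.0, 358.0], [336.0, 353.0], [336.0, 380.0]] ctr [369.6 369.1]
[]
wrist 0.77 [[316.0, 227.0], [341.0, 379.0], [598.0, 396.0], [567.0, 203.0]] ctr [455.5 301.3]
[([452.0, 135.0], 0.67, [453.8, 295.6, 0.0])]
2.946485762135287 [471.75434969 138.71003062 201.52381906]
```

```bash
python3 -m jog '[{"jaw":0,"x":-0.02,"y":0.05,"z":0,"turn":0.1},{"jaw":0,"x":-0.045,"y":0.1,"z":0,"turn":0.1},{"jaw":0,"x":-0.07,"y":0.15,"z":-0.02,"turn":0.1},{"jaw":0,"x":-0.086,"y":0.195,"z":-0.05,"turn":0.1},{"jaw":0,"x":-0.086,"y":0.195,"z":-0.1,"turn":0.1},{"jaw":0,"x":-0.086,"y":0.195,"z":-0.14,"turn":0.1},{"jaw":0,"x":-0.086,"y":0.195,"z":-0.165,"turn":0.1},{"jaw":0,"x":-0.086,"y":0.195,"z":-0.172,"turn":0.1},{"jaw":0,"x":-0.086,"y":0.195,"z":-0.175,"turn":0.1},{"jaw":0,"x":-0.086,"y":0.195,"z":-0.175,"turn":0.1}]'
```

```text
clock: 22.32
ee_pos: [387.2, 335.4, 27.9]
ee_rot: [0.047, 0.999, 0.001, 0.001]
wrist_force: [-0.6, 0.3, -1.9]
grip_width: 0.168
grasp_force: 59.3
```

```bash
python3 -m jog '[{"jaw":0,"x":-0.0,"y":0,"z":-0.0015,"turn":0},{"jaw":0,"x":0,"y":0,"z":-0.002,"turn":0},{"jaw":0,"x":0,"y":0,"z":-0.002,"turn":0}]'
```

```text
clock: 22.7
ee_pos: [386.6, 335.5, 25.4]
ee_rot: [0.046, 0.999, 0.0, 0.0]
wrist_force: [0.0, 0.8, 0.5]
grip_width: 0.168
grasp_force: 59.6
```

```bash
python3 -m jog '[{"jaw":0.03,"x":0,"y":0,"z":0,"turn":0},{"jaw":0.03,"x":0,"y":0,"z":0,"turn":0},{"jaw":0.03,"x":0,"y":0,"z":0.04,"turn":0},{"jaw":0.04,"x":0,"y":0,"z":0.1,"turn":0},{"jaw":0.045,"x":0,"y":0,"z":0.16,"turn":0},{"jaw":0.045,"x":0.03,"y":-0.06,"z":0.16,"turn":0},{"jaw":0.045,"x":0.05,"y":-0.12,"z":0.16,"turn":0},{"jaw":0.045,"x":0.08,"y":-0.18,"z":0.16,"turn":-0.1},{"jaw":0.045,"x":0.1,"y":-0.24,"z":0.16,"turn":-0.1},{"jaw":0.045,"x":0.125,"y":-0.3,"z":0.16,"turn":-0.1},{"jaw":0.045,"x":0.1465,"y":-0.36,"z":0.16,"turn":-0.1},{"jaw":0.045,"x":0.1465,"y":-0.371,"z":0.16,"turn":-0.1},{"jaw":0.045,"x":0.1465,"y":-0.371,"z":0.16,"turn":-0.1}]'
python3 - <<'E'
from h import *
im,C=snap("linkB");print(phi(),robot.get_state()["ee_pos"])
for t in ["link_0_grip"]:
    print(t,[(np.round(d["uv"]).tolist(),round(d["confidence"],2),ray(C,d["uv"],87).round(1).tolist()) for d in finder.place_of(t,"wrist")])
im,C=snap("top2","top")
for t in ["link_0_grip"]:
    print(t,[(np.round(d["uv"]).tolist(),round(d["confidence"],2),ray(C,d["uv"],30).round(1).tolist()) for d in finder.place_of(t,"top")])
tray("top")
E
```

```text
clock: 24.32
ee_pos: [532.9, -37.6, 184.6]
ee_rot: [0.098, 0.995, 0.0, -0.0]
wrist_force: [-0.4, 0.1, -0.1]
grip_width: 0.527
grasp_force: 0.0
2.9471184900692946 [532.44201039 -36.2437978  184.6008428 ]
link_0_grip []
link_0_grip [([208.0, 288.0], 0.67, [380.7, 343.5, 30.0]), ([435.0, 248.0], 0.17, [507.1, -334.3, 30.0])]
top 0.66 [[336.0, 380.0], [590.0, 363.0], [569.0, 204.0], [318.0, 228.0]] ctr [453.2 293.6]
[([231.0, 266.0], 0.7, [446.8, 286.1, 0.0])]
```

```bash
python3 -m jog '[{"jaw":0.045,"x":0.0,"y":0.0008,"z":-0.05,"turn":0},{"jaw":0.045,"x":0.0,"y":0.0008,"z":-0.09,"turn":0},{"jaw":0.045,"x":0.0,"y":0.0008,"z":-0.1035,"turn":0},{"jaw":0.045,"x":0.0,"y":0.0008,"z":-0.1035,"turn":0},{"jaw":0,"x":0.0,"y":0.0008,"z":-0.1035,"turn":0},{"jaw":0,"x":0.0,"y":0.0008,"z":-0.1035,"turn":0},{"jaw":0,"x":0.0,"y":0.0008,"z":-0.1035,"turn":0},{"jaw":0,"x":0.0,"y":0.0008,"z":-0.1035,"turn":0}]'
python3 -m jog '[{"jaw":0,"x":-0.003,"y":0.0006,"z":0.001,"turn":0},{"jaw":0,"x":-0.008,"y":0.0016,"z":0.001,"turn":0},{"jaw":0,"x":-0.012,"y":0.0024,"z":0.001,"turn":0}]'
```

```text
clock: 25.68
ee_pos: [534.2, -35.2, 83.3]
ee_rot: [0.096, 0.995, 0.0, 0.002]
wrist_force: [-1.5, 0.2, 6.4]
grip_width: 0.169
grasp_force: 59.0
clock: 26.05
ee_pos: [521.8, -33.0, 83.2]
ee_rot: [0.096, 0.995, -0.0, 0.002]
wrist_force: [2.7, -0.4, 3.9]
grip_width: 0.17
grasp_force: 58.8
```

```bash
python3 -m jog '[{"jaw":0,"x":-0.012,"y":0.0024,"z":0,"turn":0},{"jaw":0,"x":-0.024,"y":0.0047,"z":0,"turn":0},{"jaw":0,"x":-0.036,"y":0.007,"z":0,"turn":0},{"jaw":0,"x":-0.036,"y":0.007,"z":0.04,"turn":0},{"jaw":0,"x":-0.036,"y":0.007,"z":0.1,"turn":0},{"jaw":0,"x":-0.036,"y":0.06,"z":0.12,"turn":0},{"jaw":0,"x":-0.036,"y":0.12,"z":0.12,"turn":0},{"jaw":0,"x":-0.036,"y":0.17,"z":0.12,"turn":0},{"jaw":0,"x":-0.036,"y":0.17,"z":0.12,"turn":0}]'
python3 - <<'E'
from h import *
tray("top");tray("wrist");print(phi(),robot.get_state()["ee_pos"])
E
```

```text
clock: 27.18
ee_pos: [480.8, 139.8, 200.4]
ee_rot: [0.093, 0.996, -0.0, -0.003]
wrist_force: [0.5, -0.5, -1.3]
grip_width: 0.175
grasp_force: 59.1
top 0.81 [[336.0, 381.0], [439.0, 373.0], [435.0, 340.0], [332.0, 348.0]] ctr [385.4 360.7]
[([443.0, 245.0], 0.59, [519.4, -367.2, 0.0])]
wrist 0.87 [[565.0, 195.0], [326.0, 226.0], [355.0, 377.0], [602.0, 384.0]] ctr [462.  295.6]
[([458.0, 124.0], 0.88, [454.8, 299.8, 0.0])]
2.9468359076268262 [483.938347   136.07253128 201.82066677]
```

```bash
python3 -m jog '[{"jaw":0,"x":-0.015,"y":0.05,"z":0,"turn":0.1},{"jaw":0,"x":-0.03,"y":0.1,"z":0,"turn":0.1},{"jaw":0,"x":-0.052,"y":0.155,"z":-0.03,"turn":0.1},{"jaw":0,"x":-0.052,"y":0.155,"z":-0.08,"turn":0.1},{"jaw":0,"x":-0.052,"y":0.155,"z":-0.13,"turn":0.1},{"jaw":0,"x":-0.052,"y":0.155,"z":-0.16,"turn":0.1},{"jaw":0,"x":-0.052,"y":0.155,"z":-0.17,"turn":0.1},{"jaw":0,"x":-0.052,"y":0.155,"z":-0.175,"turn":0.1},{"jaw":0,"x":-0.052,"y":0.155,"z":-0.1755,"turn":0.1}]'
python3 -m jog '[{"jaw":0,"x":-0.0,"y":0,"z":-0.0005,"turn":0},{"jaw":0,"x":0,"y":0,"z":-0.001,"turn":0}]'
```

```text
clock: 28.6
ee_pos: [433.8, 292.5, 27.8]
ee_rot: [0.047, 0.999, 0.001, 0.001]
wrist_force: [0.3, 0.1, -0.8]
grip_width: 0.168
grasp_force: 59.3
clock: 28.85
ee_pos: [433.3, 292.7, 26.7]
ee_rot: [0.046, 0.999, 0.0, 0.001]
wrist_force: [0.5, 0.2, -1.7]
grip_width: 0.169
grasp_force: 59.3
```

```bash
python3 -m jog '[{"jaw":0.03,"x":0,"y":0,"z":-0.0005,"turn":0},{"jaw":0.03,"x":0,"y":0,"z":-0.0005,"turn":0},{"jaw":0.03,"x":0,"y":0,"z":0.04,"turn":0},{"jaw":0.04,"x":0,"y":0,"z":0.1,"turn":0},{"jaw":0.045,"x":0,"y":0,"z":0.157,"turn":0},{"jaw":0.045,"x":0.03,"y":-0.06,"z":0.157,"turn":0},{"jaw":0.045,"x":0.05,"y":-0.12,"z":0.157,"turn":0},{"jaw":0.045,"x":0.08,"y":-0.18,"z":0.157,"turn":-0.1},{"jaw":0.045,"x":0.1125,"y":-0.24,"z":0.157,"turn":-0.1},{"jaw":0.045,"x":0.1125,"y":-0.262,"z":0.157,"turn":-0.1},{"jaw":0.045,"x":0.1125,"y":-0.262,"z":0.157,"turn":-0.1},{"jaw":0.045,"x":0.1125,"y":-0.262,"z":0.157,"turn":-0.1}]'
python3 - <<'E'
from h import *
im,C=snap("linkC");print(phi(),robot.get_state()["ee_pos"])
print([(np.round(d["uv"]).tolist(),round(d["confidence"],2),ray(C,d["uv"],87).round(1).tolist()) for d in finder.place_of("link_0_grip","wrist")])
E
```

```text
clock: 30.35
ee_pos: [544.8, 30.8, 182.8]
ee_rot: [0.096, 0.995, 0.0, -0.0]
wrist_force: [0.1, 0.7, -0.2]
grip_width: 0.527
grasp_force: 0.0
2.949916371938103 [544.70134685  31.28076928 182.81005723]
[([289.0, 220.0], 0.26, [555.0, 2.8, 87.0])]
```

```bash
python3 -m jog '[{"jaw":0.045,"x":0.0005,"y":-0.0003,"z":-0.05,"turn":0},{"jaw":0.045,"x":0.0005,"y":-0.0003,"z":-0.09,"turn":0},{"jaw":0.045,"x":0.0005,"y":-0.0003,"z":-0.102,"turn":0},{"jaw":0.045,"x":0.0005,"y":-0.0003,"z":-0.102,"turn":0},{"jaw":0,"x":0.0005,"y":-0.0003,"z":-0.102,"turn":0},{"jaw":0,"x":0.0005,"y":-0.0003,"z":-0.102,"turn":0},{"jaw":0,"x":0.0005,"y":-0.0003,"z":-0.102,"turn":0},{"jaw":0,"x":0.0005,"y":-0.0003,"z":-0.102,"turn":0}]'
python3 -m jog '[{"jaw":0,"x":-0.003,"y":0.0006,"z":0.001,"turn":0},{"jaw":0,"x":-0.008,"y":0.0016,"z":0.001,"turn":0},{"jaw":0,"x":-0.012,"y":0.0024,"z":0.001,"turn":0}]'
```

```text
clock: 31.45
ee_pos: [547.2, 30.1, 82.8]
ee_rot: [0.096, 0.995, 0.0, 0.002]
wrist_force: [-0.5, 0.8, 7.6]
grip_width: 0.168
grasp_force: 59.5
clock: 31.82
ee_pos: [534.7, 32.2, 82.6]
ee_rot: [0.096, 0.995, -0.0, 0.001]
wrist_force: [3.4, -0.6, 4.0]
grip_width: 0.17
grasp_force: 59.1
```

```bash
python3 -m jog '[{"jaw":0,"x":-0.012,"y":0.0024,"z":0,"turn":0},{"jaw":0,"x":-0.024,"y":0.0047,"z":0,"turn":0},{"jaw":0,"x":-0.036,"y":0.007,"z":0,"turn":0},{"jaw":0,"x":-0.036,"y":0.007,"z":0.04,"turn":0},{"jaw":0,"x":-0.036,"y":0.007,"z":0.1,"turn":0},{"jaw":0,"x":-0.05,"y":0.06,"z":0.12,"turn":0},{"jaw":0,"x":-0.06,"y":0.1,"z":0.12,"turn":0},{"jaw":0,"x":-0.06,"y":0.1,"z":0.12,"turn":0}]'
python3 - <<'E'
from h import *
tray("wrist");im,C=snap();print(phi(),robot.get_state()["ee_pos"])
print([(np.round(d["uv"]).tolist(),round(d["confidence"],2),ray(C,d["uv"],30).round(1).tolist()) for d in finder.place_of("link_0_grip","wrist")])
cv2.imwrite("pics/tray3.png",im[:,:,::-1])
E
```

```text
clock: 32.83
ee_pos: [469.6, 134.4, 200.3]
ee_rot: [0.094, 0.996, -0.0, -0.003]
wrist_force: [0.3, -0.7, -1.6]
grip_width: 0.166
grasp_force: 59.2
wrist 0.95 [[313.0, 227.0], [342.0, 379.0], [602.0, 390.0], [565.0, 197.0]] ctr [455.5 298.3]
[([459.0, 138.0], 0.83, [456.1, 297.9, 0.0])]
2.9479367794712683 [472.24013488 131.61795944 200.65604475]
[([512.0, 56.0], 0.84, [385.8, 335.5, 30.0])]
```

View pics/tray3.png

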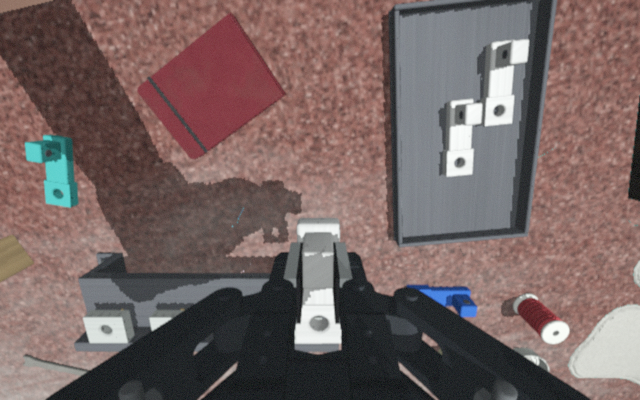

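Both links lie flat in the tray, at (485,80) and (460,138), and the tray hasn't moved. The third slot, to their left, is free.

```bash
python3 -m jog '[{"jaw":0,"x":-0.04,"y":0.05,"z":0,"turn":0.1},{"jaw":0,"x":-0.08,"y":0.1,"z":0,"turn":0.1},{"jaw":0,"x":-0.0945,"y":0.128,"z":-0.03,"turn":0.1},{"jaw":0,"x":-0.0945,"y":0.128,"z":-0.08,"turn":0.1},{"jaw":0,"x":-0.0945,"y":0.128,"z":-0.13,"turn":0.1},{"jaw":0,"x":-0.0945,"y":0.128,"z":-0.16,"turn":0.1},{"jaw":0,"x":-0.0945,"y":0.128,"z":-0.17,"turn":0.1},{"jaw":0,"x":-0.0945,"y":0.128,"z":-0.175,"turn":0.1},{"jaw":0,"x":-0.0945,"y":0.128,"z":-0.175,"turn":0.1}]'
```

```text
clock: 34.2
ee_pos: [380.1, 260.6, 27.6]
ee_rot: [0.047, 0.999, 0.0, 0.001]
wrist_force: [-0.5, 0.6, -1.5]
grip_width: 0.171
grasp_force: 59.3
```

```bash
python3 -m jog '[{"jaw":0,"x":0,"y":0,"z":-0.001,"turn":0},{"jaw":0,"x":0,"y":0,"z":-0.001,"turn":0},{"jaw":0.03,"x":0,"y":0,"z":-0.001,"turn":0},{"jaw":0.03,"x":0,"y":0,"z":-0.001,"turn":0},{"jaw":0.03,"x":0,"y":0,"z":0.04,"turn":0},{"jaw":0.04,"x":0,"y":0,"z":0.1,"turn":0},{"jaw":0.045,"x":0,"y":0,"z":0.17,"turn":0},{"jaw":0.045,"x":0.02,"y":-0.06,"z":0.18,"turn":0},{"jaw":0.045,"x":0.02,"y":-0.12,"z":0.18,"turn":0},{"jaw":0.045,"x":0.02,"y":-0.15,"z":0.18,"turn":0},{"jaw":0.045,"x":0.02,"y":-0.15,"z":0.18,"turn":0}]'
python3 - <<'E'
from h import *
im,C=snap("end_w")
print([(np.round(d["uv"]).tolist(),round(d["confidence"],2),ray(C,d["uv"],30).round(1).tolist()) for d in finder.place_of("link_0_grip","wrist")])
for d in finder.masks_of("link_0_grip","wrist")[:5]:
    b=cv2.boxPoints(cv2.minAreaRect(np.argwhere(d["region"])[:,::-1].astype(np.float32)));print(round(d["confidence"],2),[ray(C,p,17).round().tolist()[:2] for p in b])
tray("wrist")
im,C=snap("end_t","top")
for t in ["punch_thin_grip","punch_mid_grip","punch_thick_grip"]:
    print(t,[(np.round(d["uv"]).tolist(),round(d["confidence"],2)) for d in finder.place_of(t,"top")])
for n in ("top0","end_t"):
    i=cv2.cvtColor(cv2.imread(f"pics/{n}.png"),cv2.COLOR_BGR2GRAY)[175:315,190:480]
    if n=="top0": a=i
d=(cv2.absdiff(a,i)>45).astype(np.uint8);n,l,st,ce=cv2.connectedComponentsWithStats(d)
print([((st[k,:2]+[190,175]).tolist(),st[k,2:].tolist()) for k in range(1,n) if st[k,4]>12])
E
```

```text
clock: 35.58
ee_pos: [399.1, 108.9, 207.1]
ee_rot: [0.048, 0.999, 0.0, 0.0]
wrist_force: [0.1, -0.5, 0.6]
grip_width: 0.527
grasp_force: 0.0
[([531.0, 145.0], 0.56, [384.0, 336.2, 30.0])]
0.62 [[445.0, 308.0], [363.0, 319.0], [377.0, 362.0], [461.0, 354.0]]
wrist 0.62 [[561.0, 200.0], [306.0, 225.0], [335.0, 380.0], [603.0, 395.0]] ctr [451.3 299.9]
[([473.0, 206.0], 0.93, [457.6, 297.5, 0.0])]
punch_thin_grip [([459.0, 243.0], 0.41)]
punch_mid_grip [([332.0, 222.0], 0.6), ([426.0, 248.0], 0.58), ([408.0, 189.0], 0.46), ([364.0, 224.0], 0.18)]
punch_thick_grip [([444.0, 245.0], 0.46)]
[([310, 219], [17, 20, 181]), ([333, 224], [11, 18, 127]), ([355, 228], [15, 20, 164]), ([341, 237], [8, 7, 41]), ([223, 241], [74, 74, 2109]), ([296, 254], [83, 61, 2143]), ([207, 278], [6, 14, 41]), ([213, 295], [16, 20, 155]), ([420, 307], [24, 8, 101]), ([445, 308], [5, 5, 14])]
```

Run:
```python
from h import *
im=cv2.imread("pics/end_w.png");C=cam("wrist")
h=cv2.cvtColor(im,cv2.COLOR_BGR2HSV);m=cv2.morphologyEx(cv2.inRange(h,(0,0,165),(180,50,255)),cv2.MORPH_OPEN,np.ones((3,3)))
n,l,st,ce=cv2.connectedComponentsWithStats(m)
for k in range(1,n):
    if st[k,4]>150:
        b=cv2.boxPoints(cv2.minAreaRect(np.argwhere(l==k)[:,::-1].astype(np.float32)))
        print(ce[k].round(),st[k,4],[ray(C,p,17).round().tolist()[:2] for p in b])
```

```text
[452. 169.] 1486 [[442.0, 241.0], [358.0, 252.0], [367.0, 284.0], [451.0, 276.0]]
[500. 192.] 2563 [[473.0, 254.0], [366.0, 349.0], [400.0, 386.0], [514.0, 292.0]]
[296. 258.] 1234 [[520.0, 38.0], [464.0, 55.0], [481.0, 114.0], [539.0, 100.0]]
[217. 263.] 1795 [[475.0, -72.0], [465.0, 30.0], [521.0, 30.0], [533.0, -76.0]]
[334. 267.] 453 [[501.0, 101.0], [505.0, 137.0], [537.0, 135.0], [534.0, 98.0]]
[629. 336.] 807 [[617.0, 485.0], [620.0, 516.0], [698.0, 534.0], [695.0, 500.0]]
[ 23. 378.] 1826 [[596.0, -346.0], [603.0, -269.0], [697.0, -303.0], [689.0, -386.0]]
[205. 368.] 394 [[635.0, -90.0], [638.0, -57.0], [679.0, -65.0], [676.0, -99.0]]
[609. 383.] 1682 [[701.0, 448.0], [709.0, 536.0], [777.0, 552.0], [768.0, 459.0]]
[193. 392.] 404 [[685.0, -120.0], [689.0, -73.0], [718.0, -79.0], [713.0, -127.0]]
```

```bash
python3 -c "
from rig import robot
print(robot.close_job())"
```

```text
the job is handed in; nothing more can be done
None
```

I drove out three pins with the mid punch, laid all three links in the tray and put the punch back in the stand; the job was handed in at about 36 s, with the third link's placing checked only by measurement in the last camera frame.

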